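# Shut the label printer's roll cover and feed a label

### The arm

A 6-joint arm with a two-finger parallel gripper is mounted at the origin on a cart in front of the work surface, level with it; the furniture and walls round the work are solid. World frame = base frame: x ahead of the robot, y to its left, z up, the work surface at z = 0. Lengths are in mm, angles in degrees, forces in N, time in s.
With the tool pointing down it reaches from about 350 to 850 mm from the base axis. Payload 8.1 kg.
Tool frame: the origin (TCP) lies midway between the tips of the shut fingers; the grasp point (between the pads) lies 19 mm behind it; x points along the fingers, y is the direction in which the jaws open and shut, and the axes are right-handed (so a half turn about x gives the same grasp; the last joint's range is limited). The gripper opens to 85 mm and grips with 20 to 120 N. Pads are 22 mm wide; open, the fingers measure 114 mm over their backs; the gripper's body (76 mm by 85 mm) begins 54 mm behind the grasp point. The pads swing forward as they close: fully open they stand 13 mm farther back than shut.
Start: joints at [-82.013, 7.471, 85.268, -0, 87.261, -4.893], TCP at [133.767, -584.903, 231.292] pointing down, gripper open.
Joint ranges: [-169.43, 169.43], [-51.17, 129.36], [1.28, 143.12], [-76.62, 256.62], [0, 156.53], [-152.29, 152.29]. Speed limits (degrees/s): [136.94, 136.94, 159.86, 180, 180, 180].

### API

Orientations are given as [roll, pitch, yaw] about the fixed x, y, z axes, in that order (R = Rz(yaw) Ry(pitch) Rx(roll)).
In Python, from bench import r gives the robot as it stands.
- The arm moves only by the tool move_arm, never from a script. Its argument "deltas" is a list of rows, each a list of 2 entries, a list of its own where there are three numbers: the shift along the tool's x, y, z in mm, then the turn about the tool's x in degrees. A call has 1 to 12 rows; each row is the pose to reach, as a shift and turn from the pose measured when the call began, along the tool's axes at that moment; what a row does not reach only later rows make up. A row lasts 1/8 s, in which the tool goes at most 62.5 mm and 10.7 degrees, less where a joint would pass 70% of its speed; a pose out of reach is approached as far as the arm can. A call with a gripper value outside its range is refused whole. "jaw" is the opening, from -1 (shut) to 1 (fully open), set as the call begins (left out, the last holds). The fingers move at their own pace and stop on an object; "squeeze" is the grip in N (left out, the last holds). Time passes only in rows, so rows that repeat a pose let the fingers close. It gives the time, the measured TCP pose, the force and the opening at its end, in the units of the state.
- r.sense(): the state, without advancing time (a new reading comes with each control period).
- r.snapshot(name): name is "scene" or "top" or "wrist"; returns (picture, depth): 480x640x3 uint8, red, green, blue; 480x640 float32, mm along the optical axis (not along the pixel's ray), 0 where there is no reading.
- r.get_calibration(name): a dict with "fovy" (degrees; the focal length in pixels is half the picture's height over the tangent of half this angle, whatever the lens; pixels are square), "cx", "cy" (the principal point, pixels), "k1" (the pictures are not rectified: a ray, as slopes to the right and down, at radius r is drawn at 1 + k1 r^2 times it, then the intrinsics apply), "position" and "attitude" of the camera in the world; the wrist camera has in their place "tool_from_camera" (4x4, takes a point from camera to tool coordinates, whose origin is the TCP and whose axes are the tool frame's). Camera axes: x right, y down, z forward; pixel columns grow to the right and rows downward; lengths in mm; the calibration is good to about 2 mm. A picture is of the moment at which its call begins: read the wrist's pose just before it. get_calibration takes no time and is no camera call.
- r.hand_in(): hands the job in, once; it reports no verdict.
The state is a dict: "time": time; "joint_pos": joint angles; "qd": joint speeds; "joint_efforts": joint torques, N m; "tool_pos": TCP position; "tcp_rot": TCP orientation; "ft_force": force on the tool from outside, world axes, zero at the start; "wrist_torque": the same for the moment, N m; "finger_gap": finger opening in mm.
Only numpy, scipy, OpenCV 4.12 (cv2) and the standard library are available. Lean on these libraries where they do the work, as an engineer would, in place of code of your own. Each camera call takes 0.05 s, during which the arm holds its last target. There are 200 camera calls.

### The job

The label printer has just been given a new roll and its rear cover still stands open. With the fingertips, gently swing the cover fully shut, then press the feed key (the one long narrow bar key at the right-hand edge of the keypad) down and let it come up again, and withdraw. Do not press feed while the cover is open, keep off the other keys, do not lift or shove the printer, and leave everything else on the table where it is.

Things in the scene. Friction and masses are not known exactly. Their poses are not given: they have to be found in the camera images.
- printer: Beige desk label printer, 206 mm deep (x) by 155 mm wide (y), 85 mm high at the sides with the cover shut at 92 mm; a small paper label stands up out of its slot to 116 mm. It weighs about 0.85 kg and stands loose on the table. Origin: centre of its underside; x points from its front (keypad, towards the robot) to its back, y to its left, z up. The keypad slopes: the front half rises to the back at 22 degrees.
- printer_cover (a joint): Angle of the rear cover in rad: 0 shut, growing as it opens up and back, at most 1.75; it starts at 0.65 to 1.1. The cover is a plate 86 mm from hinge to free edge, 153 mm wide and 6 mm thick. The hinge lies along the printer's y axis at its back. The cover is stiff: it stays at any angle and does not fall shut by itself; it takes some 2 N at the free edge to move it.
- cover_hinge (a point): Middle of the cover's hinge line, 97 mm behind the printer's origin and 87 mm above the table.
- cover_lip (a point): Middle of the cover's free edge, on its outer face (the face that is on top when shut), 91 mm from the hinge line. When shut it is at x 6 mm, z 92 mm in the printer's frame. The outer face lies 5.5 mm outside the hinge line.
- printer_feed (a joint): Travel of the feed key in m: 0 up, 0.003 fully down. It goes in square to the sloping keypad (forward and down, 22 degrees from vertical). A spring pushes it back: 4 N at half travel, 8 N fully down. Readings are noisy by a good part of the travel.
- feed_key (a point): Middle of the top of the feed key: a bar 50 mm long (up the slope) and 10 mm wide, at the right-hand edge of the keypad, at (-72, -62, 62) mm in the printer's frame. Its top stands 9 mm above the keypad panel; to its right there is 10 mm of lower casing and then nothing, to its left the next keys begin 6 mm away.
- other_keys: The other twenty keys, 15 by 11 mm each, in five columns and four rows to the left of the feed key, fixed to the printer; their tops lie 2.5 mm lower than the top of the feed key. Origin: on the printer's middle line, level with the feed key's top; x up the slope, z square to the keypad.
- spare_roll: White roll of labels, 64 mm across, 30 mm high, lying to the left of the printer. Origin: centre of its underside.
- small_roll: Yellow roll of labels, 52 mm across, 30 mm high, to the right of the printer. Origin: centre of its underside.
- pen: Thick marker pen, 135 mm long, 16 mm thick, lying close to the right of the printer. Origin: its middle on the table; it lies along its y axis.
- lidded_cup: Pale lidded cup, 74 mm across, 68 mm high, to the left of the printer's front. Origin: centre of its underside.
- thermometer: Pocket probe thermometer, 166 mm long, 13 mm high, lying on the right of the table. Origin: its middle on the table; the probe points along x.
- scraper: Bench scraper, 78 by 150 mm, 24 mm high, lying on the left near the front edge. Origin: its middle on the table.

How it is judged:
By the outcome, as a careful person would: the job done as asked, in the order asked, and still so for the second after the job is handed in, with the robot touching nothing.
It also fails if it takes over 42 s, if anything falls off the work surface, if the arm or the gripper's body presses on something with over 40 N, if the wrist force passes 120 N, or if a joint passes its speed limit or range.

## Working session

There is one attempt and no reset: what is moved stays moved. The work goes in short steps, Python scripts to look and compute and a tool call to move; the robot and the scene stay as the last step left them, time stands still between calls to the robot, and variables do not carry over. Pictures are saved under pics/ and viewed, about 8 in all and at most 12, crops included, and the job is handed in when it is done.

Besides the shell and the picture viewer there is one more tool, called after "Emit:" as name(argument=value, ...) on one line, values as JSON. move_arm: Moves the arm, as the interface text tells. Its arguments: {"type":"object","properties":{"deltas":{"type":"array","items":{"type":"array"}},"jaw":{"type":"number"},"squeeze":{"type":"number"}},"required":["deltas"]}

```bash
ls; mkdir -p pics; cat > h.py <<'E'
import numpy as np, cv2
from scipy.spatial.transform import Rotation as R
from bench import r
def K(c):
    f=240/np.tan(np.radians(c["fovy"])/2); return f
def pts(name,depth,c,T=None):
    """world points per pixel from depth"""
    f=K(c); v,u=np.mgrid[0:480,0:640]
    x=(u-c["cx"])/f; y=(v-c["cy"])/f
    rd=np.hypot(x,y); ru=rd.copy()
    for _ in range(15): ru=rd/(1+c["k1"]*ru**2)
    s=np.where(rd>0,ru/np.maximum(rd,1e-9),1)
    P=np.stack([x*s*depth,y*s*depth,depth],-1)
    if T is None: T=pose(c)
    return P@T[:3,:3].T+T[:3,3]
def pose(c):
    T=np.eye(4); a=np.array(c["attitude"])
    T[:3,:3]=a if a.shape==(3,3) else R.from_euler('xyz',a,degrees=True).as_matrix()
    T[:3,3]=c["position"]; return T
def tool(s):
    T=np.eye(4); T[:3,:3]=R.from_euler('xyz',s["tcp_rot"],degrees=True).as_matrix(); T[:3,3]=s["tool_pos"]; return T
E
python3 - <<'E'
from h import *
s=r.sense(); print(s)
for n in ("scene","top"):
    c=r.get_calibration(n); print(n,c)
    p,d=r.snapshot(n); cv2.imwrite(f"pics/{n}0.png",p[:,:,::-1]); np.savez(f"{n}0.npz",p=p,d=d)
    P=pts(n,d,c); print("centre",P[240,320],"valid",(d>0).mean(), 'zmed',np.median(P[d>0][:,2]))
print(r.get_calibration("wrist"))
E
```

```text
pics
{'time': 0.0, 'joint_pos': array([-8.20120326e+01,  7.51621568e+00,  8.53316469e+01, -2.69211055e-04,
        8.72599619e+01, -4.89219248e+00]), 'qd': array([ 0.10043161, -0.09360927, -0.0389342 ,  0.02188832,  0.0885534 ,
        0.0289144 ]), 'joint_efforts': array([-1.61345361e-03, -5.69400465e+01, -5.00561607e+01, -3.78219547e-04,
        1.48336584e-02, -6.24578934e-05]), 'tool_pos': array([ 133.69848849, -584.34053609,  230.21018229]), 'tcp_rot': array([-94.74931607,  89.89217511,  98.13085697]), 'ft_force': array([ 0.0546962 ,  0.02603249, -0.24063209]), 'wrist_torque': array([ 0.02184964, -0.0503644 ,  0.03172245]), 'finger_gap': 85.48133358486925}
scene {'fovy': 51.87358351290856, 'cx': 319.0209036989785, 'cy': 240.47076028605352, 'k1': -0.044270859654176264, 'position': array([-31.85858198, 541.52171401, 966.07766854]), 'attitude': array([-138.34317026,    0.49667803, -131.1548733 ])}
centre [570.16289572  22.44798401  74.29387881] valid 0.9961653645833334 zmed 15.12709585320863
top {'fovy': 49.89706357322962, 'cx': 304.66347166598433, 'cy': 251.9952645328958, 'k1': -0.10114720318121963, 'position': array([ 418.84443109,   -2.55197949, 1256.27475374]), 'attitude': array([-1.73869371e+02,  1.43787509e-01, -8.95931678e+01])}
centre [581.68417254 -35.49382794  14.87458256] valid 0.9958528645833333 zmed -2.3279085779661273
{'fovy': 71.17630349602527, 'cx': 321.0635790251494, 'cy': 247.74195722119953, 'k1': -0.027597739438805054, 'tool_from_camera': array([[ 8.56810331e-04, -2.69675087e-01,  9.62950992e-01,
        -1.42118662e+02],
       [ 9.99999590e-01,  5.13551911e-04, -7.45954705e-04,
         2.37529225e-01],
       [-2.93359922e-04,  9.62951236e-01,  2.69675416e-01,
        -6.86705116e+01],
       [ 0.00000000e+00,  0.00000000e+00,  0.00000000e+00,
         1.00000000e+00]])}
```

View pics/scene0.png

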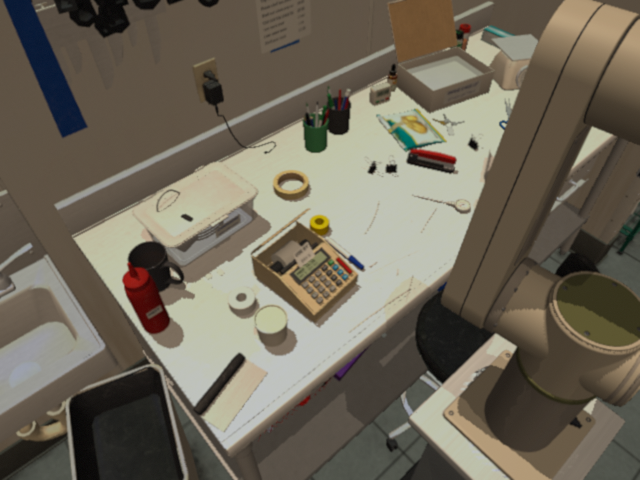

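View pics/top0.png

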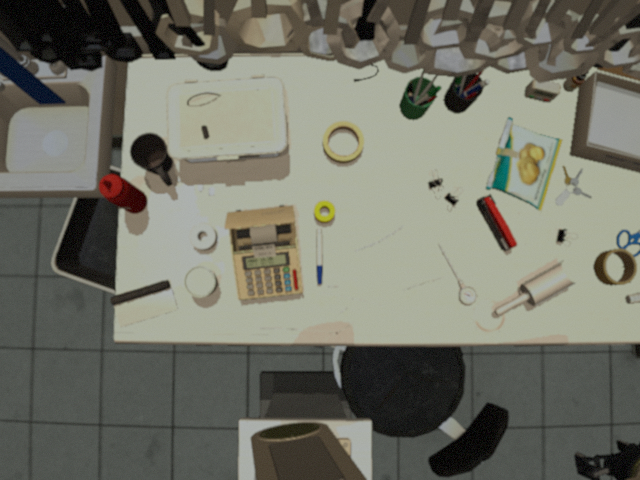

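```bash
python3 - <<'E'
from h import *
for n in ("top","scene"):
    q=np.load(n+"0.npz"); p,d=q["p"],q["d"]; c=r.get_calibration(n); P=pts(n,d,c)
    v,u=np.mgrid[0:480,0:640]
    box=((u>222)&(u<308)&(v>200)&(v<306)) if n=="top" else ((u>250)&(u<364)&(v>205)&(v<322))
    tab=((u>310)&(u<420)&(v>290)&(v<330)) if n=="top" else ((u>280)&(u<380)&(v>330)&(v<350))
    z0=np.median(P[tab&(d>0)][:,2]); print(n,"table z",z0)
    m=box&(d>0)&(P[...,2]-z0>22)&(P[...,2]<200)
    nn,lab,st,_=cv2.connectedComponentsWithStats(m.astype(np.uint8)); k=1+np.argmax(st[1:,4]); m=lab==k
    X=P[m]; rect=cv2.minAreaRect(X[:,:2].astype(np.float32)); print("rect",rect,"zmax",X[:,2].max())
    print(np.round(cv2.boxPoints(rect)))
    hsv=cv2.cvtColor(p,cv2.COLOR_RGB2HSV)
    red=box&((hsv[...,0]<6)|(hsv[...,0]>174))&(hsv[...,1]>150)&(hsv[...,2]>90)
    nn,lab,st,ce=cv2.connectedComponentsWithStats(red.astype(np.uint8))
    for k in range(1,nn):
        if st[k,4]>8: print("red",st[k],ce[k],np.median(P[lab==k],0), cv2.minAreaRect(P[lab==k][:,:2].astype(np.float32)))
    big=cv2.resize(p[200:310,215:335] if n=="top" else p[200:325,230:380],None,fx=5,fy=5,interpolation=cv2.INTER_CUBIC)
    cv2.imwrite(f"pics/{n}crop.png",big[:,:,::-1])
    # wall of things higher than 200 over the reach
    hi=(d>0)&(P[...,2]>250); print("high objects xmin", np.percentile(P[hi][:,0],[1,10,50]))
E
```

```text
top table z -1.6915914338528637
rect ((546.5286254882812, 94.82737731933594), (203.04722595214844, 155.4095001220703), 6.663671493530273) zmax 164.9165368671197
[[437. 160.]
 [455.   6.]
 [656.  29.]
 [638. 184.]]
red [293 271   5  18  40] [295.025 279.225] [483.97550449  23.31544199  59.77726206] ((483.00372314453125, 23.209678649902344), (39.059627532958984, 5.107182502746582), 6.51176643371582)
high objects xmin [128.48028803 203.89041172 734.55849131]
scene table z -0.4702988089130713
rect ((543.4271850585938, 93.49873352050781), (203.9921112060547, 158.49923706054688), 6.335573196411133) zmax 164.51026343009653
[[433. 161.]
 [451.   3.]
 [654.  26.]
 [636. 184.]]
red [337 258  15  15  54] [343.75925926 265.24074074] [480.55440481  25.88197116  61.62390003] ((481.9236145019531, 25.389726638793945), (41.54277420043945, 8.181931495666504), 4.451911926269531)
high objects xmin [-76.66326199   4.08885436 175.72080005]
```

View pics/scenecrop.png

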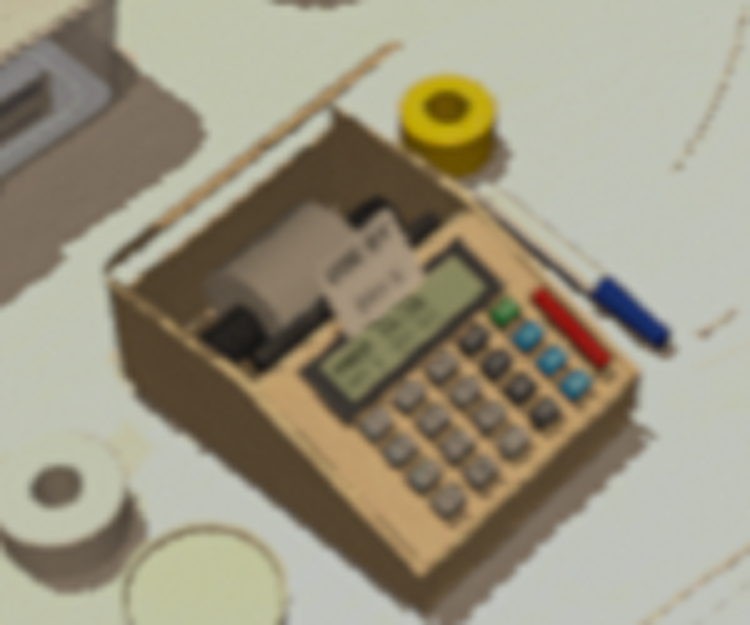

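```bash
cat >> h.py <<'E'
O=np.array([545.,94.,0]); YAW=6.5
def W(p): return O+R.from_euler('z',YAW,degrees=True).apply(p)
def go(p,align='y',s=None):
    """tool shift + turn bringing TCP to printer-frame p, tool axis `align` along +-printer x"""
    s=s or r.sense(); T=tool(s); sh=T[:3,:3].T@(W(p)-T[:3,3])
    a=T[:3,'xyz'.index(align)]; ang=np.degrees(np.arctan2(a[1],a[0]))
    t=(YAW-ang+90)%180-90   # about world +z; tool x is down -> negative
    return np.round(sh,1), round(-t,2)
E
python3 - <<'E'
from h import *
s=r.sense(); print(np.round(tool(s),3)); print(W([75,30,0]))
for a in 'yz': print(a,go([75,30,250],a))
E
```

```text
[[-0.00000e+00  2.23000e-01 -9.75000e-01  1.33664e+02]
 [ 2.00000e-03 -9.75000e-01 -2.23000e-01 -5.84391e+02]
 [-1.00000e+00 -2.00000e-03 -0.00000e+00  2.30326e+02]
 [ 0.00000e+00  0.00000e+00  0.00000e+00  1.00000e+00]]
[616.12179276 132.2973967    0.        ]
y (array([ -18.6, -591.2, -630.1]), np.float64(-83.62))
z (array([ -18.6, -591.2, -630.1]), np.float64(6.38))
```

Emit:
move_arm(deltas=[[[-5, -45, -48], -7], [[-10, -90, -96], -14], [[-18, -135, -144], -21], [[-18, -180, -192], -28], [[-18, -225, -240], -35], [[-18, -270, -288], -42], [[-18, -315, -336], -49], [[-18, -360, -384], -56], [[-18, -405, -432], -63], [[-18, -450, -480], -70], [[-18, -495, -528], -77], [[-18, -540, -576], -83.6]], jaw=-1)

```text
time: 1.6
tool_pos: [552.8, 38.7, 248.9]
tcp_rot: [-168.5, 89.9, 108.3]
ft_force: [0.6, -1.4, 0.3]
finger_gap: -0.1
```

```bash
python3 - <<'E'
from h import *
s=r.sense(); T=tool(s); print(s["tool_pos"],s["ft_force"],s["joint_pos"].round(1))
c=r.get_calibration("wrist"); p,d=r.snapshot("wrist"); cv2.imwrite("pics/w1.png",p[:,:,::-1]); np.savez("w1.npz",p=p,d=d,T=T)
P=pts("wrist",d,c,T@c["tool_from_camera"]); np.save("w1P.npy",P)
hsv=cv2.cvtColor(p,cv2.COLOR_RGB2HSV)
red=((hsv[...,0]<6)|(hsv[...,0]>174))&(hsv[...,1]>150)&(hsv[...,2]>60)
n,lab,st,ce=cv2.connectedComponentsWithStats(red.astype(np.uint8))
for k in range(1,n):
    if st[k,4]>60: print("red",st[k],np.median(P[lab==k],0),cv2.minAreaRect(P[lab==k][:,:2].astype(np.float32)))
print(go([75,30,200]), W([-72,-62,62]))
E
```

```text
[552.81821557  38.66909834 248.93318276] [ 0.5571262  -1.37778866  0.2867518 ] [-1.4 -0.  91.2  0.1 88.8 -8.1]
red [233 224  42  12 379] [486.85743521  26.62582794  61.73394662] ((513.7483520507812, 53.52394485473633), (118.3950424194336, 32.4280891418457), 43.94425582885742)
(array([ 48.2,  71.6, -78.8]), np.float64(0.74)) [480.48142564  24.24791356  62.        ]
```

View pics/w1.png

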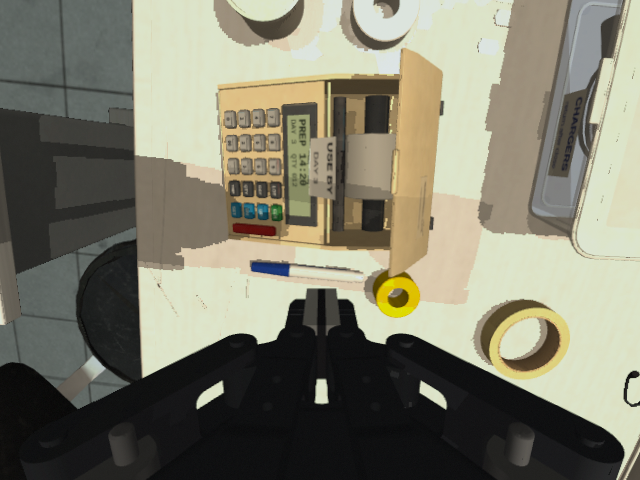

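```bash
python3 - <<'E'
from h import *
q=np.load("w1.npz"); p,d=q["p"],q["d"]; P=np.load("w1P.npy"); v,u=np.mgrid[0:480,0:640]
tab=(u>150)&(u<210)&(v>20)&(v<100); print("table",np.median(P[tab],0))
hsv=cv2.cvtColor(p,cv2.COLOR_RGB2HSV)
red=((hsv[...,0]<8)|(hsv[...,0]>172))&(hsv[...,1]>130)&(hsv[...,2]>50)&(u<290)&(v<260)&(abs(P[...,2]-62)<16)
n,lab,st,ce=cv2.connectedComponentsWithStats(red.astype(np.uint8)); k=1+np.argmax(st[1:,4]); print(st[k],P[lab==k].mean(0),cv2.minAreaRect(P[lab==k][:,:2].astype(np.float32)))
m=(u>210)&(u<450)&(v>40)&(v<285)&(P[...,2]>25)&(P[...,2]<180)&~((v>255)&(u>370)&(P[...,2]<40))
n,lab,st,ce=cv2.connectedComponentsWithStats(m.astype(np.uint8)); k=1+np.argmax(st[1:,4]); m=lab==k
L=R.from_euler('z',-YAW,degrees=True).apply(P[m]-O)
print("printer",cv2.minAreaRect(P[m][:,:2].astype(np.float32)))
print("printer-frame extents",np.percentile(L,[.3,1,50,99,99.7],axis=0).round(1))
Lf=R.from_euler('z',-YAW,degrees=True).apply((P-O).reshape(-1,3)).reshape(P.shape)
cov=m&(u>402)&(v>80)&(Lf[...,2]>95)
A=Lf[cov]; cc=A.mean(0); nrm=np.linalg.svd(A-cc,full_matrices=False)[2][2]; print("cover n",cov.sum(),cc,nrm, "theta",np.arctan2(abs(nrm[0]),abs(nrm[2])), "resid",np.std((A-cc)@nrm))
hi=A[A[:,2]>np.percentile(A[:,2],97)]; print("lip",hi.mean(0), A[:,1].min(),A[:,1].max())
lab_=m&(Lf[...,2]>97)&(u<396)&(u>300); print("label",np.percentile(Lf[lab_],[1,50,99],axis=0).round(1),lab_.sum())
E
```

```text
table [384.92132468 185.77183731  -0.9407375 ]
[233 223  43  13 395] [486.68639054  26.54169147  61.36363205] ((485.6620788574219, 25.81610870361328), (46.289222717285156, 10.084243774414062), 7.307829856872559)
printer ((547.6358642578125, 95.7726058959961), (205.52877807617188, 154.11643981933594), 6.726542949676514)
printer-frame extents [[-98.8 -74.6  29.4]
 [-96.4 -73.4  35.8]
 [  9.3   8.1  74.6]
 [ 96.3  76.9 158.7]
 [101.2  77.7 162.3]]
cover n 5644 [ 75.71971271   4.37674298 130.49055805] [0.81213001 0.00124784 0.58347518] theta 0.9477945298184384 resid 0.5723614470032272
lip [ 56.01015171  43.81087174 155.5285166 ] -74.81893013140972 70.63793537548696
label [[  2.4 -73.1  97.5]
 [ 12.4  -8.5 113.4]
 [ 56.7  25.1 163.1]] 1549
```

```bash
sed -i 's/^O=.*/O=np.array([547.,95.3,0]); YAW=6.6/' h.py; python3 - <<'E'
from h import *
print(tool(r.sense())[:3,:3].round(3))
print(go([72,50,185]))
for t in (.95,.85,.75,.65,.55,.45,.35,.25,.15,.05,0): print(t,go([112-80*np.cos(t)+5.5*np.sin(t),50,87+80*np.sin(t)+5.5*np.cos(t)]))
E
```

```text
[[-0.     0.992  0.126]
 [ 0.006  0.126 -0.992]
 [-1.     0.    -0.006]]
(array([ 63.4,  70.9, -99.9]), np.float64(0.64))
0.95 (array([ 93.1,  68.8, -99.7]), np.float64(0.64))
0.85 (array([ 97.6,  62.2, -99.8]), np.float64(0.64))
0.75 (array([102.8,  56.1, -99.8]), np.float64(0.64))
0.65 (array([108.6,  50.5, -99.8]), np.float64(0.64))
0.55 (array([114.8,  45.6, -99.9]), np.float64(0.64))
0.45 (array([121.6,  41.2, -99.9]), np.float64(0.64))
0.35 (array([128.7,  37.6, -99.9]), np.float64(0.64))
0.25 (array([136.2,  34.7, -99.9]), np.float64(0.64))
0.15 (array([143.9,  32.6, -99.9]), np.float64(0.64))
0.05 (array([151.8,  31.2, -99.8]), np.float64(0.64))
0 (array([155.8,  30.9, -99.8]), np.float64(0.64))
```

Emit:
move_arm(deltas=[[[0, 30, -40], 0.3], [[0, 65, -85], 0.6], [[0, 71, -100], 0.6], [[30, 71, -100], 0.6], [[60, 71, -100], 0.6], [[75, 71, -100], 0.6], [[75, 71, -100], 0.6]])

```text
time: 2.52
tool_pos: [611.8, 152.8, 172.1]
tcp_rot: [-156.1, 89.7, 120.5]
ft_force: [0.4, 0.1, -0.6]
finger_gap: 0.1
```

```bash
python3 - <<'E'
from h import *
s=r.sense();print(s["tool_pos"],s["ft_force"],s["qd"].round(1))
for t in (.95,.85,.75,.65,.55,.45,.35,.25,.15,.05,0): print(t,go([112-80*np.cos(t)+5.5*np.sin(t),50,87+80*np.sin(t)+5.5*np.cos(t)]))
E
```

```text
[611.84166303 152.82897112 172.0714201 ] [ 0.3653939   0.13619615 -0.6013658 ] [-0.  -1.3 -2.4  0.   0.8 -0. ]
0.95 (array([16.8, -1. , -0.2]), np.float64(0.02))
0.85 (array([21.4, -7.6, -0.2]), np.float64(0.02))
0.75 (array([ 26.6, -13.7,  -0.2]), np.float64(0.02))
0.65 (array([ 32.3, -19.3,  -0.1]), np.float64(0.02))
0.55 (array([ 38.6, -24.3,  -0.1]), np.float64(0.02))
0.45 (array([ 45.4, -28.6,  -0.1]), np.float64(0.02))
0.35 (array([ 52.6, -32.2,  -0. ]), np.float64(0.02))
0.25 (array([ 60., -35.,   0.]), np.float64(0.02))
0.15 (array([ 67.8, -37.1,   0. ]), np.float64(0.02))
0.05 (array([ 75.7, -38.5,   0.1]), np.float64(0.02))
0 (array([ 79.7, -38.8,   0.1]), np.float64(0.02))
```

Emit:
move_arm(deltas=[[[8, -1, 0], 0], [[13, -1, 0], 0], [[17, -1, 0], 0], [[19, -4, 0], 0], [[21, -7, 0], 0], [[24, -11, 0], 0], [[27, -14, 0], 0], [[30, -17, 0], 0], [[32, -19, 0], 0]])

```text
time: 3.65
tool_pos: [592.6, 150.8, 139.9]
tcp_rot: [-154.2, 89.7, 122.5]
ft_force: [-0.2, -0.5, 2.2]
finger_gap: 0.3
```

```bash
python3 - <<'E'
from h import *
s=r.sense();print(s["tool_pos"],s["ft_force"],s["wrist_torque"])
for t in (.55,.45,.35,.25,.15,.05,0): print(t,go([112-80*np.cos(t)+5.5*np.sin(t),50,87+80*np.sin(t)+5.5*np.cos(t)]))
p,d=r.snapshot("scene"); cv2.imwrite("pics/s2.png",cv2.resize(p[200:325,230:380],None,fx=5,fy=5,interpolation=cv2.INTER_CUBIC)[:,:,::-1])
E
```

```text
[592.56150611 150.78933607 139.91502317] [-0.24556136 -0.53984179  2.21724234] [ 0.02468528 -0.00727044  0.00867682]
0.55 (array([ 6.4, -4.9, -0.1]), np.float64(0.02))
0.45 (array([13.2, -9.2, -0. ]), np.float64(0.02))
0.35 (array([ 20.4, -12.8,  -0. ]), np.float64(0.02))
0.25 (array([ 27.8, -15.7,   0. ]), np.float64(0.02))
0.15 (array([ 35.6, -17.8,   0.1]), np.float64(0.02))
0.05 (array([ 43.5, -19.1,   0.1]), np.float64(0.02))
0 (array([ 47.5, -19.5,   0.1]), np.float64(0.02))
```

View pics/s2.png

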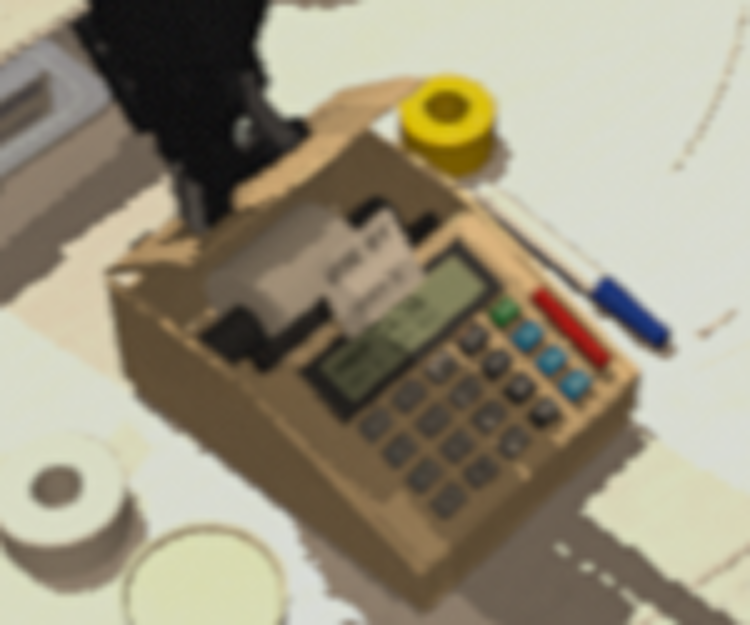

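The cover is partly down, the fingertip sits on it at about (195,215), and the printer hasn't moved (feed key still at (570,325)). The contact force is 2 N, so I'll continue along the arc.

Emit:
move_arm(deltas=[[[3, -2.5, 0], 0], [[6.5, -5, 0], 0], [[10, -7, 0], 0], [[13, -9, 0], 0], [[17, -11, 0], 0], [[20.5, -13, 0], 0], [[24, -14.5, 0], 0], [[28, -16, 0], 0], [[32, -17, 0], 0], [[36, -18, 0], 0], [[39, -18.5, 0], 0], [[41, -19, 0], 0]])

```text
time: 5.2
tool_pos: [573.1, 148.7, 98.3]
tcp_rot: [-147.3, 89.6, 129.3]
ft_force: [-0.7, -0.2, 1.0]
finger_gap: 0.1
```

Emit:
move_arm(deltas=[[[1, 0, 0], 0], [[2, 0, 0], 0], [[3, 0, 0], 0]])

```text
time: 5.58
tool_pos: [573.2, 148.8, 95.4]
tcp_rot: [-149.0, 89.6, 127.6]
ft_force: [-1.3, -0.6, 2.5]
finger_gap: 0.2
```

Emit:
move_arm(deltas=[[[1, 0, 0], 0], [[2, 0, 0], 0], [[2, 0, 0], 0]])

```text
time: 5.95
tool_pos: [573.2, 148.8, 93.2]
tcp_rot: [-149.2, 89.6, 127.4]
ft_force: [-0.4, 0.2, 0.2]
finger_gap: -0.1
```

Emit:
move_arm(deltas=[[[0.7, 0, 0], 0], [[1.3, 0, 0], 0], [[1.3, 0, 0], 0]])

```text
time: 6.32
tool_pos: [573.3, 148.8, 92.1]
tcp_rot: [-150.0, 89.6, 126.6]
ft_force: [-1.1, -0.9, 2.6]
finger_gap: -0.1
```

Emit:
move_arm(deltas=[[[0.6, 0, 0], 0], [[1.2, 0, 0], 0], [[1.2, 0, 0], 0]])

```text
time: 6.7
tool_pos: [573.3, 148.9, 91.9]
tcp_rot: [-151.6, 89.6, 125.0]
ft_force: [-6.1, -1.4, 8.9]
finger_gap: 0.3
```

Emit:
move_arm(deltas=[[[0.5, 0, 0], 0], [[1, 0, 0], 0], [[1, 0, 0], 0]])

```text
time: 7.08
tool_pos: [573.4, 148.9, 91.9]
tcp_rot: [-152.8, 89.7, 123.8]
ft_force: [-5.4, -1.4, 9.8]
finger_gap: 0.1
```

The cover is against its stop: z has stayed at 91.9 while the force rose to 9 N. Next I lift off and look.

Emit:
move_arm(deltas=[[[-3, 0, 0], 0], [[-15, 0, 0], 0], [[-50, 0, 0], 0], [[-80, 0, 0], 0], [[-80, 0, 0], 0]])

```text
time: 7.7
tool_pos: [576.0, 148.9, 176.1]
tcp_rot: [144.4, 89.6, 61.0]
ft_force: [-0.1, 0.4, 0.9]
finger_gap: 0.2
```

```bash
python3 - <<'E'
from h import *
s=r.sense(); print(s["tool_pos"],s["ft_force"],s["qd"].round(1))
def red(p,P,box):
    hsv=cv2.cvtColor(p,cv2.COLOR_RGB2HSV)
    m=((hsv[...,0]<8)|(hsv[...,0]>172))&(hsv[...,1]>130)&(hsv[...,2]>50)&box&(abs(P[...,2]-62)<18)
    n,lab,st,ce=cv2.connectedComponentsWithStats(m.astype(np.uint8)); k=1+np.argmax(st[1:,4]); X=P[lab==k]
    print("red",st[k],X.mean(0).round(1),cv2.minAreaRect(X[:,:2].astype(np.float32)))
v,u=np.mgrid[0:480,0:640]
for n in ("top","scene","wrist"):
    T=tool(r.sense()); p,d=r.snapshot(n); c=r.get_calibration(n)
    P=pts(n,d,c,T@c["tool_from_camera"] if n=="wrist" else None)
    np.savez(n+"3.npz",p=p,P=P)
    box={"top":(u>222)&(u<308)&(v>200)&(v<306),"scene":(u>250)&(u<364)&(v>205)&(v<322),"wrist":u<640}[n]
    red(p,P,box)
    L=R.from_euler('z',-YAW,degrees=True).apply((P-O).reshape(-1,3)).reshape(P.shape)
    cv_=(L[...,0]>20)&(L[...,0]<95)&(abs(L[...,1])<72)&(L[...,2]>40)&(L[...,2]<130)
    A=L[cv_]
    if len(A)>50:
        co=np.linalg.lstsq(np.c_[A[:,0],np.ones(len(A))],A[:,2],rcond=None)[0]; print(n,"cover slope",-co[0],"z",np.percentile(A[:,2],[5,50,95]).round(1),len(A))
    if n=="wrist": cv2.imwrite("pics/w3.png",p[:,:,::-1])
E
```

```text
[575.9820703  148.87073176 176.10184646] [-0.08021158  0.35675645  0.89698293] [ 0.   1.8  2.9 -0.  -1.5  0. ]
red [293 270   5  19  52] [483.3  23.5  60. ] ((483.8687744140625, 23.66311264038086), (41.29008865356445, 6.389810562133789), 6.5929951667785645)
top cover slope 0.008788591973077716 z [86.3 90.1 93.8] 1204
red [337 258  15  15  68] [482.4  25.3  61.3] ((482.67724609375, 24.98259925842285), (40.71025466918945, 10.973382949829102), 11.275276184082031)
scene cover slope -0.005249431902700531 z [89.4 92.3 95.1] 1340Traceback (most recent call last):
  File "<stdin>", line 14, in <module>
  File "<stdin>", line 6, in red
    return _wrapfunc(a, 'argmax', axis=axis, out=out, **kwds)
    return bound(*args, **kwds)
ValueError: attempt to get argmax of an empty sequence
```

```bash
python3 - <<'E'
from h import *
print(go([-75,-67,150]))
E
```

```text
(array([  21. , -107.1,  116.8]), np.float64(0.03))
```

Emit:
move_arm(deltas=[[[5, -35, 39], 0], [[10, -70, 78], 0], [[20, -107, 117], 0], [[20, -107, 117], 0], [[20, -107, 117], 0]])

```text
time: 8.48
tool_pos: [480.2, 20.0, 150.4]
tcp_rot: [-143.4, 89.6, 133.1]
ft_force: [0.3, 0.1, -0.2]
finger_gap: -0.4
```

```bash
python3 - <<'E'
from h import *
s=r.sense(); T=tool(s); print(s["tool_pos"],s["ft_force"],s["qd"].round(1)); c=r.get_calibration("wrist")
p,d=r.snapshot("wrist"); P=pts("wrist",d,c,T@c["tool_from_camera"]); np.savez("wrist4.npz",p=p,P=P,T=T); cv2.imwrite("pics/w4.png",p[:,:,::-1])
hsv=cv2.cvtColor(p,cv2.COLOR_RGB2HSV)
m=((hsv[...,0]<8)|(hsv[...,0]>172))&(hsv[...,1]>130)&(hsv[...,2]>50)&(abs(P[...,2]-62)<18)
n,lab,st,ce=cv2.connectedComponentsWithStats(m.astype(np.uint8))
if n>1:
    k=1+np.argmax(st[1:,4]); X=P[lab==k]; print(st[k],X.mean(0).round(1),cv2.minAreaRect(X[:,:2].astype(np.float32)))
Q=(P-T[:3,3])@T[:3,:3]  # tool coords
f=(abs(Q[...,0])<12)&(abs(Q[...,1])<40)&(abs(Q[...,2])<30)&(d>0); print("tip tool coords",np.percentile(Q[f],[1,50,99],axis=0).round(1),f.sum())
E
```

```text
[480.1636734   20.01774056 150.41655097] [ 0.31137398  0.08643185 -0.24785631] [ 1.3  0.7 -1.9 -0.  -0.   0. ]
[298 237  65  19 853] [485.7  26.4  61.1] ((485.212890625, 25.585342407226562), (45.99697494506836, 10.587383270263672), 7.299044132232666)
tip tool coords [[-11.8 -12.3 -11.4]
 [ -8.5   0.9 -10.7]
 [ -3.   13.4  -6.5]] 396
```

View pics/w4.png

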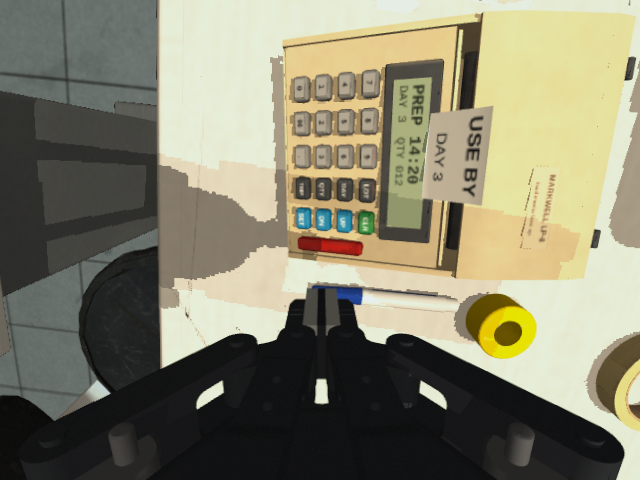

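```bash
sed -i 's/^O=.*/O=np.array([548.9,95.2,0]); YAW=6.7/' h.py; python3 - <<'E'
from h import *
print(go([-82,-67,72])); print(go([-84,-67,67])); print(go([-85.2,-67,64])); print(tool(r.sense())[:3,:3].round(3))
E
```

```text
(array([78.9, -5.3,  1.1]), np.float64(-0.07))
(array([83.9, -7.3,  1.2]), np.float64(-0.07))
(array([86.9, -8.4,  1.2]), np.float64(-0.07))
[[-0.004  0.993  0.115]
 [ 0.005  0.115 -0.993]
 [-1.    -0.004 -0.006]]
```

Emit:
move_arm(deltas=[[[30, -5, 1], 0], [[60, -5, 1], 0], [[75, -5, 1], 0], [[79, -6, 1], 0], [[82, -7, 1], 0], [[82, -7, 1], 0]])

```text
time: 9.28
tool_pos: [474.2, 19.0, 69.7]
tcp_rot: [-157.5, 89.7, 119.1]
ft_force: [-0.4, -1.0, 0.4]
finger_gap: 0.0
```

Emit:
move_arm(deltas=[[[1.2, -0.5, 0], 0], [[2.5, -1, 0], 0], [[2.5, -1, 0], 0]])

```text
time: 9.65
tool_pos: [473.2, 18.9, 67.3]
tcp_rot: [-158.6, 89.7, 118.1]
ft_force: [0.3, -0.6, -0.3]
finger_gap: 0.0
```

Emit:
move_arm(deltas=[[[1, -0.4, 0], 0], [[2, -0.8, 0], 0], [[3, -1.2, 0], 0], [[3, -1.2, 0], 0]])

```text
time: 10.15
tool_pos: [471.8, 18.8, 64.1]
tcp_rot: [-155.6, 89.7, 121.0]
ft_force: [-0.4, -0.0, -0.8]
finger_gap: 0.3
```

Emit:
move_arm(deltas=[[[0.8, -0.3, 0], 0], [[1.5, -0.6, 0], 0], [[1.5, -0.6, 0], 0]])

```text
time: 10.52
tool_pos: [471.1, 18.7, 62.5]
tcp_rot: [-153.8, 89.6, 122.8]
ft_force: [-0.0, 0.2, 0.0]
finger_gap: -0.1
```

Emit:
move_arm(deltas=[[[0.6, -0.2, 0], 0], [[1.2, -0.5, 0], 0], [[1.2, -0.5, 0], 0]])

```text
time: 10.9
tool_pos: [470.5, 18.7, 61.2]
tcp_rot: [-153.2, 89.6, 123.4]
ft_force: [0.8, -0.3, -0.5]
finger_gap: 0.1
```

Emit:
move_arm(deltas=[[[0.6, -0.2, 0], 0], [[1.2, -0.5, 0], 0], [[1.2, -0.5, 0], 0]])

```text
time: 11.28
tool_pos: [470.0, 18.6, 60.0]
tcp_rot: [-152.6, 89.6, 124.0]
ft_force: [0.7, -0.7, 0.1]
finger_gap: 0.6
```

Emit:
move_arm(deltas=[[[0.6, -0.2, 0], 0], [[1.2, -0.5, 0], 0], [[1.2, -0.5, 0], 0]])

```text
time: 11.65
tool_pos: [469.4, 18.6, 58.7]
tcp_rot: [-151.6, 89.6, 125.0]
ft_force: [-0.0, 0.5, 0.5]
finger_gap: -0.5
```

Emit:
move_arm(deltas=[[[0.6, -0.2, 0], 0], [[1, -0.4, 0], 0], [[1, -0.4, 0], 0]])

```text
time: 12.02
tool_pos: [469.2, 18.5, 57.9]
tcp_rot: [-154.6, 89.7, 122.0]
ft_force: [0.2, -0.3, 0.5]
finger_gap: 0.0
```

```bash
python3 - <<'E'
from h import *
F=[]
s=r.sense();print(s["ft_force"])
p,d=r.snapshot("wrist"); a=cv2.resize(p[180:330,240:440],None,fx=4,fy=4,interpolation=cv2.INTER_CUBIC)
cv2.imwrite("pics/w5.png",a[:,:,::-1])
E
```

```text
[ 0.18075216 -0.26846439  0.54393893]
```

View pics/w5.png

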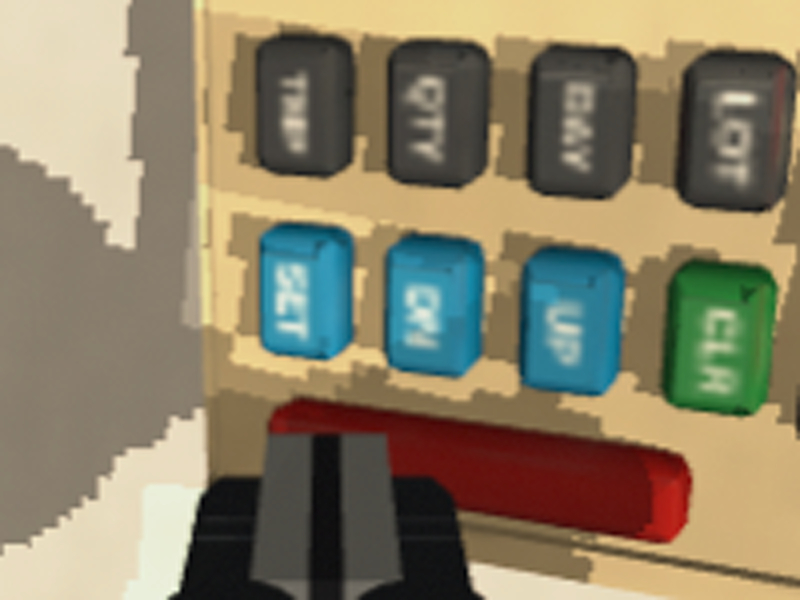

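The grey fingertip, at (265-390, 435), is narrower than I assumed. It lies over the front third of the red bar and clear of the SET and DN keys. Contact should therefore come about 3 mm lower than I expected, so I'll continue down.

Emit:
move_arm(deltas=[[[0.5, -0.2, 0], 0], [[1, -0.4, 0], 0], [[1, -0.4, 0], 0]])

```text
time: 12.45
tool_pos: [469.0, 18.5, 57.1]
tcp_rot: [-159.2, 89.7, 117.5]
ft_force: [1.2, 0.3, 2.8]
finger_gap: 0.1
```

Emit:
move_arm(deltas=[[[0.5, -0.2, 0], 0], [[1, -0.4, 0], 0], [[1, -0.4, 0], 0]])

```text
time: 12.82
tool_pos: [468.9, 18.4, 56.3]
tcp_rot: [-164.6, 89.7, 112.0]
ft_force: [1.4, -0.1, 4.7]
finger_gap: 0.0
```

Emit:
move_arm(deltas=[[[0.6, -0.2, 0], 0], [[1.2, -0.5, 0], 0], [[1.2, -0.5, 0], 0]])

```text
time: 13.2
tool_pos: [469.1, 18.4, 55.7]
tcp_rot: [-180.0, 89.7, 96.7]
ft_force: [1.5, 0.9, 6.4]
finger_gap: -0.1
```

Emit:
move_arm(deltas=[[[0.5, -0.2, 0], 0], [[1, -0.4, 0], 0], [[1, -0.4, 0], 0]])

```text
time: 13.58
tool_pos: [469.4, 18.4, 55.2]
tcp_rot: [165.8, 89.7, 82.4]
ft_force: [0.8, 1.1, 7.5]
finger_gap: 0.2
```

Emit:
move_arm(deltas=[[[0.7, -0.3, 0], 0], [[1.4, -0.6, 0], 0], [[1.4, -0.6, 0], 0]])

```text
time: 13.95
tool_pos: [469.6, 18.4, 54.7]
tcp_rot: [149.5, 89.7, 66.1]
ft_force: [1.5, 1.2, 9.0]
finger_gap: -0.2
```

Emit:
move_arm(deltas=[[[0.8, -0.3, 0], 0], [[1.6, -0.6, 0], 0], [[1.6, -0.6, 0], 0]])

```text
time: 14.32
tool_pos: [469.8, 18.5, 54.3]
tcp_rot: [137.9, 89.6, 54.6]
ft_force: [-1.0, 1.2, 13.7]
finger_gap: -0.2
```

The force has climbed past 8 N and the contact has stiffened (13.7 N), so the key is at its stop. Next I release it and withdraw.

Emit:
move_arm(deltas=[[[-2, 0, 0], 0], [[-6, 0, 0], 0], [[-15, 0, 0], 0], [[-50, 0, 0], 0], [[-100, 0, 0], 0], [[-150, 0, 0], 0], [[-150, -20, 60], 0], [[-150, -20, 120], 0], [[-150, -20, 170], 0], [[-150, -20, 170], 0], [[-150, -20, 170], 0]])

```text
time: 15.7
tool_pos: [468.7, -153.3, 203.2]
tcp_rot: [145.1, 89.6, 61.7]
ft_force: [0.4, 1.1, -0.5]
finger_gap: -0.3
```

```bash
python3 - <<'E'
from h import *
s=r.sense();print(s["time"],s["tool_pos"],s["ft_force"],s["qd"].round(1))
v,u=np.mgrid[0:480,0:640]
ims=[]
for n in ("top","scene"):
    p,d=r.snapshot(n); c=r.get_calibration(n); P=pts(n,d,c)
    box={"top":(u>222)&(u<308)&(v>200)&(v<306),"scene":(u>250)&(u<364)&(v>205)&(v<322)}[n]
    hsv=cv2.cvtColor(p,cv2.COLOR_RGB2HSV); m=((hsv[...,0]<8)|(hsv[...,0]>172))&(hsv[...,1]>130)&(hsv[...,2]>50)&box
    X=P[m]; print(n,"red",X.mean(0).round(1))
    L=R.from_euler('z',-YAW,degrees=True).apply((P-O).reshape(-1,3)).reshape(P.shape)
    A=L[(L[...,0]>20)&(L[...,0]<95)&(abs(L[...,1])<70)&(L[...,2]>40)&(L[...,2]<130)]
    print("cover slope",-np.polyfit(A[:,0],A[:,2],1)[0],np.median(A[:,2]))
    mm=box&(d>0)&(P[...,2]>22)&(P[...,2]<130); _,lab,st,_=cv2.connectedComponentsWithStats(mm.astype(np.uint8)); mm=lab==1+np.argmax(st[1:,4])
    print("printer",cv2.minAreaRect(P[mm][:,:2].astype(np.float32)))
    q=np.load(n+"0.npz")["p"]; sl=np.s_[150:340,110:410] if n=="top" else np.s_[190:380,180:480]
    ims.append(np.hstack([q[sl],p[sl]]))
cv2.imwrite("pics/end.png",cv2.resize(np.vstack(ims),(800,506))[:,:,::-1])
E
```

```text
15.7 [ 468.70235873 -153.3238552   203.22099795] [ 0.36968586  1.0945132  -0.49941825] [ 1.4 -0.5  0.5  0.  -0.1 -0.1]
top red [483.7  23.6  60.7]
cover slope 0.016551875634926615 90.22957207671516
printer ((546.3391723632812, 94.43167877197266), (202.63644409179688, 154.81246948242188), 6.555797576904297)
scene red [482.8  25.3  61.7]
cover slope 0.013223302546091418 92.3058527263467
printer ((556.4288330078125, 46.79412078857422), (220.20896911621094, 254.3437957763672), 6.600241184234619)
```

View pics/end.png

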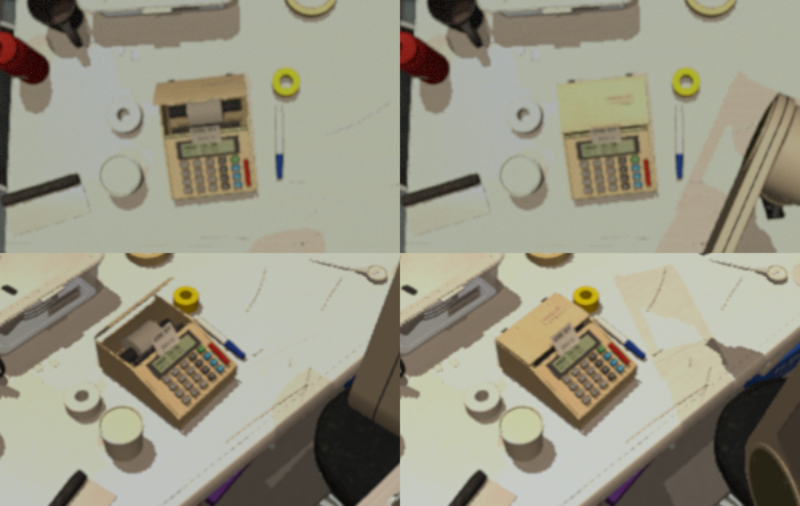

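Before and after views (left and right) show the cover shut, with the printer at the same place and everything around it unmoved. The arm is clear.

```bash
python3 -c "
from bench import r
print(r.hand_in())"
```

```text
the job is handed in; nothing more can be done
None
```

The rear cover is shut, the feed key was pressed once after that and released, and the arm is withdrawn. I handed the job in at about 16 s.

- **Cover:** I swung it down with the shut fingertips at about 2–3 N. At the end it met a hard stop at 92 mm with about 10 N. Later depth fits put it within about 0.02 rad of level, which is within the noise of those readings.
- **Feed key:** Contact began at about z = 58 mm. The force rose like a spring through 8 N, then stiffened to 13.7 N at z = 54.3 mm, so the key was at its stop. I did not read the key's joint directly; both the press and the release are judged from force and height. After the release, the key's top measured the same height as before to within 1 mm.
- **Surroundings:** Printer and feed key positions agree with the start to about 1 mm. In the before and after pictures the rolls, pen and cup have not moved; the thermometer and scraper show only partly, and those parts look unmoved.

**Disagreements:**
- The cameras differed by 2–3 mm on the key's position, so I used a blend of their readings.
- The fingertip was narrower than I had assumed, so contact with the key came about 4 mm lower than predicted. I checked this with a wrist picture before pressing.
- The last printer outline from the scene camera was unusable because the mask had merged with something else. The top camera's outline was good.

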